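Gauge two bushings on pins, log the good lane, sort

ROBOT

A 6-joint arm with a two-finger parallel gripper is mounted at the origin on the work surface. World frame = base frame: x ahead of the robot, y to its left, z up, the work surface at z = 0. Lengths are in m, angles in rad, forces in N, time in s.
With the tool pointing down it reaches from about 0.35 to 0.975 m from the base axis. Payload 4.9 kg.
Tool frame: the origin (TCP) lies at the very end of the fingers, on their centre line; the grasp point (between the pads) lies 19 mm behind it; z points along the fingers, x is the direction in which the jaws open and shut, and the axes are right-handed (so a half turn about z gives the same grasp; the last joint's range is limited). The gripper opens to 85 mm and grips with 20 to 120 N. Pads are 22 mm wide; open, the fingers measure 114 mm over their backs; the gripper's body (76 mm by 85 mm) begins 54 mm behind the grasp point. The pads swing forward as they close: fully open they stand 13 mm farther back than shut.
Start: joints at [1.165, 0.053, 1.613, -0, 1.476, -0.119], TCP at [0.177, 0.599, 0.231] pointing down, gripper open.
Joint ranges: [-3.01, 3.01], [-1.01, 2.22], [0.06, 2.58], [-1.02, 4.17], [0.09, 2.62], [-3.14, 3.14]. Speed limits (rad/s): [2.57, 2.57, 3.14, 3.14, 3.14, 3.14].

INTERFACE

Orientations are given as a unit quaternion [x, y, z, w].
In Python, from bench import * gives the robot as it stands.
- The arm moves only by the tool apply_moves, never from a script. Its arguments are lists of equal length, an entry for each row: "translation": the shift along the tool's x, y, z in mm, a list of three; "turn": the turn, a rotation vector about the tool's x, y, z in rad, a list of three; "claw": the gripper's target within -1 to 1 (shut at 1, half-way at 0, fully open at -1). A call has 1 to 10 rows; each row shifts and turns the pose as measured when the row begins, along the tool's axes as they then stand; what a row does not reach is not made up. A row lasts 1/12 s, in which the tool goes at most 41.7 mm and 7.16 degrees, less where a joint would pass 70% of its speed; a pose out of reach is approached as far as the arm can. A call is refused whole if a number of a shift passes 41.7 or a number of a turn 0.125, either way. A call with a gripper value outside its range is refused whole. The fingers move at their own pace and stop on an object; "newtons" is the grip in N (left out, the last holds). Time passes only in rows, so rows that do not move let the fingers close. It gives the time, the measured TCP pose, the force and the opening at its end, in the units of the state.
- get_state(): the state, without advancing time (a new reading comes with each control period).
- capture(name): name is "side" or "top" or "wrist"; returns a dict with "pixels" (480x640x3 uint8, red, green, blue), "z_map" (480x640 float32, m along the optical axis (not along the pixel's ray), 0 where there is no reading), "K" (3x3 intrinsics, pixels), "distortion" ([k1, k2, p1, p2, k3] as OpenCV has them; the pictures are not rectified), "world_from_camera" (4x4, takes a point from camera to world coordinates). Camera axes: x right, y up, looking along -z (the intrinsics and any distortion apply to the point x, -y, -z); pixel columns grow to the right and rows downward; lengths in m; the calibration is good to about 2 mm. A picture is of the moment at which its call begins.
- sign_off(): hands the job in, once; it reports no verdict.
The state is a dict: "t": time; "qpos": joint angles; "qd": joint speeds; "tau": joint torques, N m; "tool_pos": TCP position; "tcp_rot": TCP orientation; "force": force on the tool from outside, world axes, zero at the start; "wrist_torque": the same for the moment, N m; "finger_gap": opening from 0.0 (shut) to 1.0 (fully open).
Only numpy, scipy, OpenCV 4.12 (cv2) and the standard library are available. Lean on these libraries where they do the work, as an engineer would, in place of code of your own. Each camera call takes 0.05 s, during which the arm holds its last target. There are 200 camera calls.

TASK

Two bronze bushings lie on the rails of the twin-lane bore gauge: push each one along its rails onto its gauge pin as far as it will go and leave it there - the good one slides fully home against the stop block, the undersize one jams on the pin's tip. Then log the result on the recorder, one key at a time: the small left or right key for the lane (seen from the robot) that holds the good bushing, never the other one, then the large enter key. Finally take both off the gauge, lay the good one in the rectangular tray and the undersize one in the round dish, and leave everything else on the bench where it is.

Things in the scene. Friction and masses are not known exactly. Their poses are not given: they have to be found in the camera images.
- gauge: Fixed twin-lane bore gauge. Origin under the base; x runs along the lanes to the pins (away from robot), y to the left. Base top z 12 mm, x -100..85, y +-70. Lanes at y +45 (left) and -45: two 8 mm rails 24 mm apart (centres), tops z 38, from x -85 to the stop block, an upright plate with face at x 60, 18 thick, top z 76. A bushing lies with its axis at z 52.4, in line with the pin.
- pin_left (a point): Root of the left lane's pin, on its axis at the stop block's face (gauge frame x 60, y 45, z 52.4 mm). The level steel pin, 22 mm diameter, 36 mm long, points back to the robot (tip at x 24); its last 8 mm taper to 10 mm. A bushing fully home has its centre at gauge x 38 and covers the pin; a jammed one stops at about x 9.
- pin_right (a point): Root of the right lane's pin, the same as the left one (gauge frame x 60, y -45, z 52.4 mm).
- bushing_a: Bushing a: bronze tube, 36 mm outside diameter, 44 mm long, 0.14-0.33 kg, lying on the rails of one lane, centre at gauge x -55..-30 mm at the start. Origin at its centre, x along the tube. Of bushings a and b one is bored 24.5 mm and fits the pins, the other only 20 mm and jams on the pin's tapered tip; the pin shows which. Either may lie in either lane.
- bushing_b: Bushing b: bronze tube, 36 mm outside diameter, 44 mm long, 0.14-0.33 kg, lying on the rails of one lane, centre at gauge x -55..-30 mm at the start. Origin at its centre, x along the tube. Of bushings a and b one is bored 24.5 mm and fits the pins, the other only 20 mm and jams on the pin's tapered tip; the pin shows which. Either may lie in either lane.
- recorder: Fixed result recorder, grey box 100 x 130 x 30 mm with three black round keys on top. Origin at the centre of its underside; x points away from the robot, y to the left.
- key_left_top (a point): Centre of the top of the small left key (22 mm diameter), 48 mm above the bench when up.
- key_right_top (a point): Centre of the top of the small right key (22 mm diameter), 48 mm above the bench when up.
- key_enter_top (a point): Centre of the top of the large enter key (34 mm diameter), nearest the robot, 48 mm above the bench when up.
- key_left (a joint): Travel of the left key in m: 0 up, 0.006 fully down (about 5 N).
- key_right (a joint): Travel of the right key in m: 0 up, 0.006 fully down (about 5 N).
- key_enter (a joint): Travel of the enter key in m: 0 up, 0.006 fully down (about 5 N).
- tray: Fixed rectangular aluminium tray for good bushings, 130 x 150 mm (x, y) outside, walls 4 mm thick and 35 mm high, floor at 4 mm. Origin at the centre of its underside. Tray and dish may be on either side of the gauge.
- dish: Fixed round dark steel parts dish for undersize bushings, 150 mm across the rim, 140 mm across the foot, wall 4 mm, 35 mm high, floor at 4 mm. Origin at the centre of its underside.
- piston: Bystander: aluminium piston, 86 mm diameter, 62 mm high. Origin at the centre of its underside.
- conrod: Bystander: dark steel connecting rod lying flat, 175 mm long, 68 mm wide, 22 mm high, along its x. Origin mid-length on its underside.
- wrench: Bystander: steel wrench, 180 mm long along its x, lying flat.
- socket: Bystander: steel socket, 26 mm diameter, 38 mm high. Origin at the centre of its underside.
- jar: Bystander: glass jar with steel lid, 64 mm diameter, 85 mm high. Origin at the centre of its underside.
- carton: Bystander: small carton 90 x 120 x 50 mm. Origin at the centre of its underside.
- hammer: Bystander: hammer lying flat, about 0.3 m long along its x.

How it is judged:
By the outcome, as a careful person would: the job done as asked, in the order asked, and still so for the second after the job is handed in, with the robot touching nothing.
It also fails if it takes over 72 s, if anything falls off the work surface, if the arm or the gripper's body presses on something with over 40 N, if the wrist force passes 120 N, or if a joint passes its speed limit or range.

## Working session

There is one attempt and no reset: what is moved stays moved. The work goes in short steps, Python scripts to look and compute and a tool call to move; the robot and the scene stay as the last step left them, time stands still between calls to the robot, and variables do not carry over. Pictures are saved under pics/ and viewed, about 8 in all and at most 12, crops included, and the job is handed in when it is done.

Besides the shell and the picture viewer there is one more tool, called in YAML: its name, and indented under it one key for each argument. apply_moves: Moves the arm, as the interface text tells. Its arguments: {"type":"object","properties":{"translation":{"type":"array","items":{"type":"array","items":{"type":"number"}}},"turn":{"type":"array","items":{"type":"array","items":{"type":"number"}}},"claw":{"type":"array","items":{"type":"number"}},"newtons":{"type":"number"}},"required":["translation","turn","claw"]}

```bash
ls; mkdir -p pics; cat > h.py <<'E'
from bench import *
import numpy as np, cv2
def shot(cam,fn):
    c=capture(cam); np.savez(''+fn+'.npz',**c)
    cv2.imwrite('pics/'+fn+'.png',cv2.cvtColor(c['pixels'],cv2.COLOR_RGB2BGR)); return c
def load(fn): return dict(np.load(''+fn+'.npz'))
def cloud(c):
    h,w=c['z_map'].shape; u,v=np.meshgrid(np.arange(w),np.arange(h))
    p=cv2.undistortPoints(np.stack([u,v],-1).reshape(-1,1,2).astype(float),c['K'],c['distortion']).reshape(h,w,2)
    z=c['z_map']; P=np.stack([p[...,0]*z,-p[...,1]*z,-z,np.ones_like(z)],-1)@c['world_from_camera'].T
    P=P[...,:3]; P[z==0]=np.nan; return P
E
python3 - <<'E'
from h import *
print(get_state())
for n in('top','side'):
    c=shot(n,n+'1'); print(c['K'],c['world_from_camera'].round(3))
E
```

```text
pics
{'t': 0.0, 'qpos': array([ 1.16500899e+00,  5.33480747e-02,  1.61429127e+00,  7.52555952e-06,
        1.47603503e+00, -1.19006168e-01]), 'qd': array([-6.37872433e-04,  1.18094934e-03,  8.96140525e-05,  3.12783277e-04,
       -1.22114351e-03, -2.22980704e-04]), 'tau': array([-2.10540944e-03, -3.93676364e+01, -3.70172346e+01, -1.84376822e-04,
        7.01161829e-03,  7.47209356e-06]), 'tool_pos': array([0.17654176, 0.59889007, 0.23007012]), 'tcp_rot': array([ 8.00895007e-01,  5.98803895e-01, -9.03590501e-04,  5.16645300e-04]), 'force': array([ 0.08528172, -0.0676391 ,  0.58928569]), 'wrist_torque': array([ 0.02051491, -0.0202549 , -0.04344556]), 'finger_gap': 1.0026913757296387}
[[511.43051702   0.         324.0475674 ]
 [  0.         511.43051702 243.5144737 ]
 [  0.           0.           1.        ]] [[ 0.000e+00  9.970e-01 -7.100e-02  5.090e-01]
 [-1.000e+00 -1.000e-03 -1.500e-02 -1.000e-02]
 [-1.500e-02  7.100e-02  9.970e-01  1.257e+00]
 [ 0.000e+00  0.000e+00  0.000e+00  1.000e+00]]
[[573.00655252   0.         323.870132  ]
 [  0.         573.00655252 254.23692913]
 [  0.           0.           1.        ]] [[ 0.703  0.515 -0.492 -0.157]
 [-0.712  0.496 -0.497 -0.746]
 [-0.012  0.699  0.715  1.128]
 [ 0.     0.     0.     1.   ]]
```

View pics/top1.png

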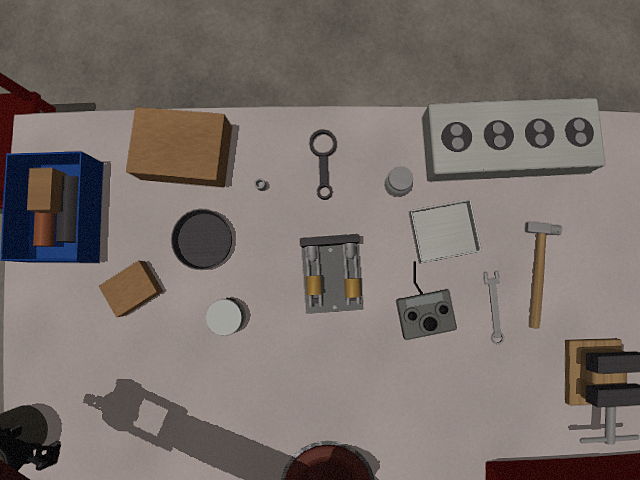

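View pics/side1.png

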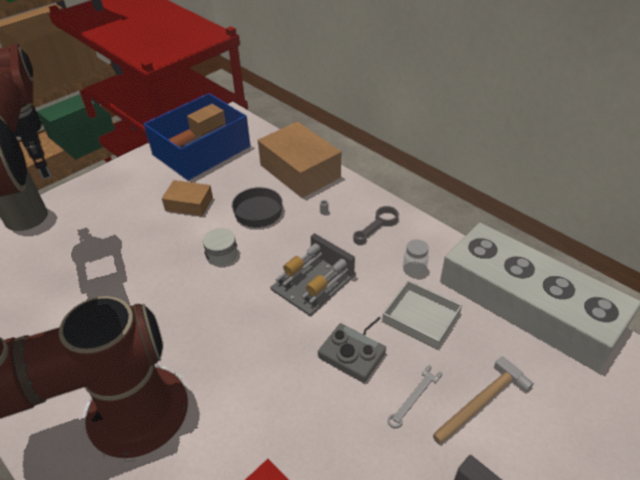

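The top view shows the gauge at about px (333,273), with bushings at (314,285) and (353,285). The recorder is at (427,313) with enter at (430,324), left key (412,316) and right key (446,308). The tray is at (445,232) and the dish at (203,238). The side view agrees with this layout.

```bash
cat > m.py <<'E'
from h import *
def rect(P,roi,zl,zh,name):
    u0,u1,v0,v1=roi; Q=P[v0:v1,u0:u1].reshape(-1,3); Q=Q[(Q[:,2]>zl)&(Q[:,2]<zh)]
    r=cv2.minAreaRect((Q[:,:2]*1000).astype(np.float32)); print(name,len(Q),'med',np.median(Q,0).round(4),'rect',np.round(r[0],1),np.round(r[1],1),round(r[2],2)); return Q
E
python3 - <<'E'
from m import *
P=cloud(load('top1'))
rect(P,(285,380,220,325),.066,.085,'stop')
rect(P,(285,380,220,325),.006,.085,'gaugeall')
for n,r in(('bushL',(300,328,270,305)),('bushR',(340,368,270,305))):
    Q=rect(P,r,.055,.075,n); print(Q[:,2].max())
rect(P,(390,465,280,345),.024,.035,'recbox')
for n,r in(('kL',(403,421,307,325)),('kR',(437,455,299,317)),('kE',(418,442,313,336))): rect(P,r,.042,.056,n)
rect(P,(400,490,195,270),.028,.04,'tray')
rect(P,(165,240,203,273),.028,.04,'dish')
for n,r in (('jarR',(383,415,160,200)),('socket',(250,272,175,193))): rect(P,r,.03,.1,n)
Q=rect(P,(100,235,100,190),.03,.3,'bigcarton')
Q=rect(P,(202,250,290,340),.03,.1,'piston')
E
```

```text
stop 817 med [ 0.5944 -0.0064  0.0731] rect [542.6  -5. ] [137.2 146.2] 89.81
gaugeall 4363 med [ 0.5258 -0.011   0.0148] rect [529.  -10.9] [217.3 254.4] 87.73
bushL 274 med [0.4972 0.0308 0.0671] rect [497.2  32.2] [42.  35.1] 0.68
0.0742856467508044
bushR 268 med [ 0.4914 -0.0573  0.0672] rect [491.3 -57.8] [44.1 32.8] 0.3
0.07418033993599393
recbox 1444 med [ 0.4346 -0.2307  0.0298] rect [ 425.7 -237.7] [ 99.1 130.7] 10.73
kL 121 med [ 0.4241 -0.1985  0.0472] rect [ 425.8 -200.2] [38.  33.1] 89.73
kR 105 med [ 0.4398 -0.274   0.047 ] rect [ 439.6 -275.4] [33.3 31.5] 0.77
kE 240 med [ 0.4075 -0.2414  0.0494] rect [ 406.8 -241.9] [54.8 47.4] 89.61
tray 431 med [ 0.6289 -0.2893  0.034 ] rect [ 628.3 -285.5] [131.  153.2] 11.03
dish 386 med [0.6111 0.3229 0.0336] rect [607.9 307.8] [148.3 149. ] 71.73
jarR 636 med [ 0.7408 -0.167   0.0836] rect [ 744.  -168.4] [59.9 60.1] 4.29
socket 53 med [0.7455 0.1655 0.0373] rect [743.4 164.7] [24.7 22.3] 2.31
bigcarton 6814 med [0.8228 0.3503 0.0989] rect [829.8 358.8] [223.  163.2] 84.27
piston 1081 med [0.422  0.2416 0.0611] rect [422.1 243.5] [84.8 83.3] 46.24
```

```bash
python3 - <<'E'
from m import *
for n in('top1','side1'):
    P=cloud(load(n)); print(n); F=P.reshape(1,-1,3)
    def box(x0,x1,y0,y1,zl,zh,name):
        m=(F[...,0]>x0)&(F[...,0]<x1)&(F[...,1]>y0)&(F[...,1]<y1); G=F[m][None]
        return rect(G,(0,G.shape[1],0,1),zl,zh,name)
    Q=box(.56,.65,-.11,.09,.0725,.08,'stop')
    Q=box(.41,.65,-.11,.09,.008,.016,'base')
    for nm,y in(('bL',.032),('bR',-.0575)):
        Q=box(.45,.55,y-.03,y+.03,.058,.076,nm)
        # axis by ridge: mean y per x
        xs=np.arange(.475,.52,.008); print([(round(x,3),round(float(np.mean(Q[abs(Q[:,0]-x)<.004][:,1])),4)) for x in xs if (abs(Q[:,0]-x)<.004).sum()>5])
        Q=box(.535,.585,y-.03,y+.03,.056,.07,nm+'pin')
    for nm,x,y in(('kL',.425,-.199),('kR',.44,-.275),('kE',.407,-.242)): box(x-.025,x+.025,y-.025,y+.025,.045,.053,nm)
    box(.35,.5,-.33,-.15,.027,.033,'rec')
E
```

```text
top1
stop 408 med [ 0.6013 -0.0076  0.0757] rect [601.8  -5.2] [ 18.1 138. ] 4.34
base 2141 med [ 0.5161 -0.0135  0.0117] rect [537.3 -13.8] [208.4 146.3] 4.06
bL 267 med [0.4972 0.0308 0.0674] rect [497.1  31.1] [41.9 32.8] 0.13
[(np.float64(0.475), 0.0313), (np.float64(0.483), 0.0307), (np.float64(0.491), 0.0313), (np.float64(0.499), 0.0308), (np.float64(0.507), 0.032), (np.float64(0.515), 0.032)]
bLpin 99 med [0.5718 0.0358 0.0611] rect [570.1  37. ] [30.2 19.5] 7.1
bR 255 med [ 0.4925 -0.0574  0.0674] rect [491.3 -57.8] [44.1 32.8] 0.11
[(np.float64(0.475), -0.058), (np.float64(0.483), -0.0582), (np.float64(0.491), -0.0574), (np.float64(0.499), -0.0574), (np.float64(0.507), -0.0585), (np.float64(0.515), -0.0607)]
bRpin 73 med [ 0.574  -0.0531  0.0609] rect [572.1 -53.2] [23.7 18.7] 0.55
kL 58 med [ 0.4239 -0.1988  0.0497] rect [ 415.2 -204.6] [43.9 31. ] 38.64
kR 59 med [ 0.4398 -0.2746  0.0492] rect [ 434.7 -268.1] [23.  43.9] 26.43
kE 121 med [ 0.4051 -0.2398  0.0504] rect [ 405.7 -241. ] [35.4 41. ] 0.48
rec 1125 med [ 0.4363 -0.2312  0.0299] rect [ 426.  -237.3] [ 98.1 129.3]
[... 417 characters left out ...]
55 med [0.5706 0.0329 0.0608] rect [570.   34.7] [30.2 19.9] 7.95
bR 193 med [ 0.4899 -0.0648  0.0664] rect [491.6 -60.3] [48.  34.6] 5.03
[(np.float64(0.475), -0.0642), (np.float64(0.483), -0.0639), (np.float64(0.491), -0.0638), (np.float64(0.499), -0.0627), (np.float64(0.507), -0.0626), (np.float64(0.515), -0.0622)]
bRpin 53 med [ 0.5733 -0.0549  0.0594] rect [573.1 -55. ] [23.  21.6] 11.87
kL 59 med [ 0.424  -0.2031  0.0491] rect [ 422.4 -207.6] [38.5 20.6] 65.94
kR 70 med [ 0.4375 -0.2759  0.0502] rect [ 429.3 -272.8] [29.4 45.1] 59.53
kE 141 med [ 0.4062 -0.2453  0.0497] rect [ 407.8 -238.6] [47.2 37.2] 82.65
rec 964 med [ 0.4212 -0.2438  0.0298] rect [ 425.4 -240.6] [100.4 129.1] 11.38
```

```bash
cat > d.py <<'E'
import sys
from h import *
from scipy.spatial.transform import Rotation as R
# usage: d.py x y z yaw_deg(of tool x)  (world, mm) -> remaining shift in tool axes, turn about tool axes
s=get_state(); r=R.from_quat(s['tcp_rot']); p=np.array(s['tool_pos'])*1000
print('t',round(s['t'],2),'p',p.round(1),'F',np.round(s['force'],1),'gap',round(s['finger_gap'],3),'q',np.round(s['qpos'],2))
X=r.as_matrix()[:,0]; print('yaw',round(np.degrees(np.arctan2(X[1],X[0])),2),'zaxis',r.as_matrix()[:,2].round(3))
if len(sys.argv)>1:
    a=list(map(float,sys.argv[1:])); y=np.radians(a[3]); 
    T=R.from_matrix(np.array([[np.cos(y),np.sin(y),0],[np.sin(y),-np.cos(y),0],[0,0,-1]]).astype(float))
    print('shift now',r.inv().apply(np.array(a[:3])-p).round(1),'shift in target axes',T.inv().apply(np.array(a[:3])-p).round(1),'turn',(r.inv()*T).as_rotvec().round(3))
E
cat > g.py <<'E'
import numpy as np
def G(x,y,o=(532,-12),yaw=4.25):
    a=np.radians(yaw); return np.array([o[0]+x*np.cos(a)-y*np.sin(a),o[1]+x*np.sin(a)+y*np.cos(a)])
E
```

apply_moves:
  translation:
    - [0,0,0]
    - [0,0,0]
    - [0,0,0]
    - [-34.7,13.6,0]
    - [-34.7,13.6,0]
    - [-34.7,13.6,0]
    - [-34.7,13.6,0]
    - [-34.7,13.6,0]
    - [-34.7,13.6,0]
    - [-34.7,13.6,0]
  turn:
    - [0,0,-0.12]
    - [0,0,-0.12]
    - [0,0,-0.12]
    - [0,0,0]
    - [0,0,0]
    - [0,0,0]
    - [0,0,0]
    - [0,0,0]
    - [0,0,0]
    - [0,0,0]
  claw: [1,1,1,1,1,1,1,1,1,1]

```text
t: 0.93
tool_pos: [0.2925, 0.3591, 0.2226]
tcp_rot: [0.67, 0.743, -0.007, 0.001]
force: [0.6, 0.4, 0.2]
finger_gap: -0.001
```

apply_moves:
  translation:
    - [-34.7,13.6,0]
    - [-34.7,13.6,0]
    - [-34.7,13.6,0]
    - [-34.7,13.6,0]
    - [-34.7,13.6,0]
    - [-34.7,13.6,0]
    - [-34.7,13.6,0]
    - [-34.7,13.6,0]
    - [-34.7,13.6,0]
    - [-34.7,13.6,0]
  turn:
    - [0,0,0]
    - [0,0,0]
    - [0,0,0]
    - [0,0,0]
    - [0,0,0]
    - [0,0,0]
    - [0,0,0]
    - [0,0,0]
    - [0,0,0]
    - [0,0,0]
  claw: [1,1,1,1,1,1,1,1,1,1]

```text
t: 1.77
tool_pos: [0.4654, 0.0098, 0.2214]
tcp_rot: [0.669, 0.743, -0.007, 0.001]
force: [-0.7, 0.1, -0.0]
finger_gap: 0.003
```

```bash
python3 d.py 450.9 27.1 120 94.25; python3 - <<'E'
from m import *
c=shot('wrist','w1'); P=cloud(c); F=P.reshape(1,-1,3)
def box(x0,x1,y0,y1,zl,zh,name):
    m=(F[...,0]>x0)&(F[...,0]<x1)&(F[...,1]>y0)&(F[...,1]<y1); Gm=F[m][None]
    if Gm.shape[1]>5: return rect(Gm,(0,Gm.shape[1],0,1),zl,zh,name)
box(.56,.65,-.11,.09,.0725,.08,'stop'); box(.41,.65,-.11,.09,.008,.016,'base')
box(.45,.55,0,.06,.058,.076,'bL'); box(.45,.55,-.09,-.03,.058,.076,'bR')
E
```

```text
t 1.77 p [465.4   9.8 221.4] F [-0.7  0.1 -0. ] gap 0.003 q [-0.13 -0.33  1.98 -0.01  1.5  -1.81]
yaw 96.05 zaxis [-0.008 -0.011 -1.   ]
shift now [ 19.8 -11.7 101.3] shift in target axes [ 18.3 -13.2 101.4] turn [-0.009  0.011  0.031]
stop 238 med [ 0.5975 -0.0385  0.0746] rect [599.8 -48.1] [ 9.3 54. ] 2.63
base 12163 med [ 0.4926 -0.0149  0.011 ] rect [514.2 -11.5] [162.7 140.6] 4.18
bL 1859 med [0.4958 0.0318 0.0671] rect [497.3  32.4] [44.8 33.2] 3.61
bR 1933 med [ 0.4897 -0.0562  0.0671] rect [491.1 -58.1] [44.6 33.4] 3.14
```

View pics/w1.png

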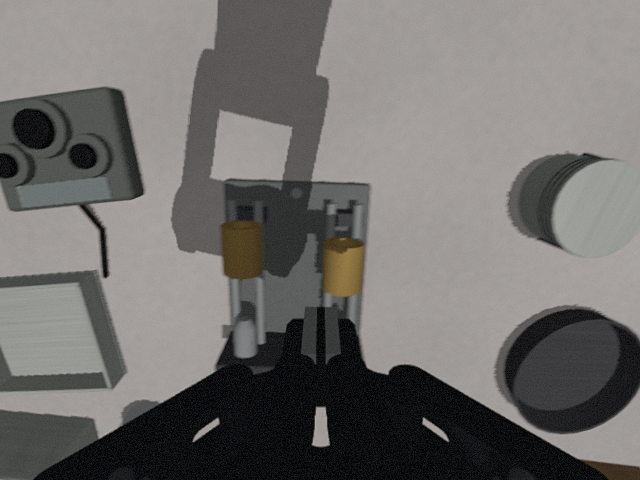

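The wrist view shows both bushings on their lanes, left at px (343,267) and right at (242,249), with nothing in the way behind them.

apply_moves:
  translation:
    - [20,-12,0]
    - [0,0,25]
    - [0,0,35]
    - [0,0,35]
    - [0,0,30]
    - [0,0,20]
    - [0,0,0]
  turn:
    - [-0.009,0.011,0.031]
    - [0,0,0]
    - [0,0,0]
    - [0,0,0]
    - [0,0,0]
    - [0,0,0]
    - [0,0,0]
  claw: [1,1,1,1,1,1,1]

```text
t: 2.4
tool_pos: [0.4557, 0.0176, 0.0722]
tcp_rot: [0.687, 0.727, 0.0, 0.004]
force: [-0.5, -0.8, -0.3]
finger_gap: -0.002
```

```bash
sed -i 's/(532,-12)/(532,-10.7)/' g.py; python3 d.py 450.9 28.4 45 94.25
```

```text
t 2.4 p [455.7  17.6  72.2] F [-0.5 -0.8 -0.3] gap -0.002 q [-0.12 -0.21  2.14 -0.    1.21 -1.75]
yaw 93.19 zaxis [ 0.006 -0.005 -1.   ]
shift now [11.2 -4.3 27.1] shift in target axes [11.1 -4.  27.2] turn [ 0.005  0.005 -0.018]
```

apply_moves:
  translation:
    - [12,-4.5,0]
    - [0,0,14]
    - [0,0,14]
    - [0,0,0]
  turn:
    - [0.005,0.005,-0.018]
    - [0,0,0]
    - [0,0,0]
    - [0,0,0]
  claw: [1,1,1,1]

```text
t: 2.73
tool_pos: [0.4507, 0.0319, 0.0463]
tcp_rot: [0.679, 0.734, 0.001, -0.0]
force: [-0.7, -0.1, -0.1]
finger_gap: 0.003
```

```bash
python3 d.py 450.9 28.4 45 94.25
```

```text
t 2.73 p [450.7  31.9  46.3] F [-0.7 -0.1 -0.1] gap 0.003 q [-0.1  -0.18  2.16  0.    1.16 -1.74]
yaw 94.4 zaxis [ 0.001  0.001 -1.   ]
shift now [-3.5 -0.   1.3] shift in target axes [-3.5 -0.   1.3] turn [ 0.001 -0.001  0.003]
```

apply_moves:
  translation:
    - [-3,8,1]
    - [0,8,0]
    - [0,8,0]
    - [0,8,0]
    - [0,8,0]
    - [0,5,0]
  turn:
    - [0,0,0]
    - [0,0,0]
    - [0,0,0]
    - [0,0,0]
    - [0,0,0]
    - [0,0,0]
  claw: [1,1,1,1,1,1]

```text
t: 3.23
tool_pos: [0.5029, 0.0336, 0.0523]
tcp_rot: [0.679, 0.735, 0.003, 0.003]
force: [-1.8, -0.3, 0.1]
finger_gap: -0.002
```

```bash
python3 d.py 504.3 32.2 45 94.25
```

```text
t 3.23 p [502.9  33.6  52.3] F [-1.8 -0.3  0.1] gap -0.002 q [-0.08 -0.06  2.04  0.    1.15 -1.73]
yaw 94.54 zaxis [ 0.008  0.001 -1.   ]
shift now [-1.5  1.2  7.3] shift in target axes [-1.5  1.3  7.3] turn [ 0.008 -0.     0.005]
```

apply_moves:
  translation:
    - [-1.5,2,8]
    - [0,4,1]
    - [0,4,1]
    - [0,4,1]
  turn:
    - [0.008,0,0.005]
    - [0,0,0]
    - [0,0,0]
    - [0,0,0]
  claw: [1,1,1,1]

```text
t: 3.57
tool_pos: [0.5208, 0.0333, 0.0428]
tcp_rot: [0.68, 0.733, 0.0, 0.0]
force: [-2.4, -0.6, 2.1]
finger_gap: 0.0
```

```bash
python3 d.py 533.7 34.5 45 94.25
```

```text
t 3.57 p [520.8  33.3  42.8] F [-2.4 -0.6  2.1] gap 0.0 q [-0.08  0.01  2.    0.    1.14 -1.72]
yaw 94.26 zaxis [ 0.  0. -1.]
shift now [ 0.3 12.9 -2.2] shift in target axes [ 0.3 12.9 -2.2] turn [ 0. -0.  0.]
```

apply_moves:
  translation:
    - [0,4,-1]
    - [0,4,0]
    - [0,4,0]
    - [0,3,0]
    - [0,3,0]
    - [0,2,0]
  turn:
    - [0,0,0]
    - [0,0,0]
    - [0,0,0]
    - [0,0,0]
    - [0,0,0]
    - [0,0,0]
  claw: [1,1,1,1,1,1]

```text
t: 4.07
tool_pos: [0.5346, 0.0346, 0.0419]
tcp_rot: [0.68, 0.733, -0.009, -0.008]
force: [-9.2, -1.0, 6.6]
finger_gap: -0.003
```

```bash
python3 d.py 533.7 34.5 45 94.25
```

```text
t 4.07 p [534.6  34.6  41.9] F [-9.2 -1.   6.6] gap -0.003 q [-0.07  0.06  1.95 -0.    1.16 -1.72]
yaw 94.33 zaxis [-0.024 -0.001 -1.   ]
shift now [ 0. -1. -3.] shift in target axes [ 0.  -0.9 -3.1] turn [-0.024 -0.001  0.001]
```

apply_moves:
  translation:
    - [0,3,-2]
    - [0,5,-0.5]
    - [0,6,0]
  turn:
    - [-0.024,0,0]
    - [0,0,0]
    - [0,0,0]
  claw: [1,1,1]

```text
t: 4.32
tool_pos: [0.5344, 0.0347, 0.0404]
tcp_rot: [0.679, 0.734, -0.014, -0.014]
force: [-27.7, -3.9, 18.7]
finger_gap: -0.001
```

```bash
python3 d.py 533.7 34.5 45 94.25
```

```text
t 4.32 p [534.4  34.7  40.4] F [-27.7  -3.9  18.7] gap -0.001 q [-0.07  0.07  1.94 -0.01  1.17 -1.72]
yaw 94.44 zaxis [-0.039 -0.002 -0.999]
shift now [-0.2 -0.9 -4.6] shift in target axes [-0.2 -0.7 -4.6] turn [-0.039 -0.001  0.003]
```

apply_moves:
  translation:
    - [0,-12,0]
    - [0,-12,-25]
    - [0,-12,-30]
    - [-30,-20,0]
    - [-30,-20,0]
    - [-30,-15,0]
    - [0,0,0]
  turn:
    - [-0.02,0,0]
    - [-0.02,0,0]
    - [0,0,0]
    - [0,0,0]
    - [0,0,0]
    - [0,0,0]
    - [0,0,0]
  claw: [1,1,1,1,1,1,1]

```text
t: 4.9
tool_pos: [0.452, -0.0644, 0.1005]
tcp_rot: [0.677, 0.736, 0.002, 0.004]
force: [0.1, -0.1, 0.5]
finger_gap: 0.003
```

```bash
python3 d.py 445.6 -62.3 46 94.25
```

```text
t 4.9 p [452.  -64.4 100.5] F [ 0.1 -0.1  0.5] gap 0.003 q [-0.31 -0.25  2.12  0.    1.26 -1.96]
yaw 94.81 zaxis [ 0.01  -0.002 -1.   ]
shift now [ 2.8 -6.7 54.4] shift in target axes [ 2.6 -6.2 54.5] turn [0.009 0.003 0.01 ]
```

apply_moves:
  translation:
    - [3,-7,0]
    - [0,0,18]
    - [0,0,18]
    - [0,0,16]
    - [0,0,0]
  turn:
    - [0.009,0.003,0.01]
    - [0,0,0]
    - [0,0,0]
    - [0,0,0]
    - [0,0,0]
  claw: [1,1,1,1,1]

```text
t: 5.32
tool_pos: [0.4486, -0.0625, 0.0513]
tcp_rot: [0.682, 0.731, 0.003, 0.005]
force: [-0.9, 0.1, -0.3]
finger_gap: 0.001
```

```bash
python3 d.py 445.6 -62.3 46 94.25
```

```text
t 5.32 p [448.6 -62.5  51.3] F [-0.9  0.1 -0.3] gap 0.001 q [-0.3  -0.19  2.16  0.    1.16 -1.94]
yaw 93.92 zaxis [ 0.011 -0.002 -1.   ]
shift now [ 0.4 -3.   5.2] shift in target axes [ 0.4 -2.9  5.3] turn [ 0.011  0.002 -0.006]
```

apply_moves:
  translation:
    - [0,0,5]
    - [0,7,1]
    - [0,7,1]
    - [0,7,1]
    - [0,7,1]
    - [0,7,1]
    - [0,6,1]
    - [0,5,1]
  turn:
    - [0.01,0,-0.006]
    - [0,0,0]
    - [0,0,0]
    - [0,0,0]
    - [0,0,0]
    - [0,0,0]
    - [0,0,0]
    - [0,0,0]
  claw: [1,1,1,1,1,1,1,1]

```text
t: 5.98
tool_pos: [0.5001, -0.0572, 0.0419]
tcp_rot: [0.679, 0.734, -0.002, 0.001]
force: [-3.5, -0.5, 2.9]
finger_gap: -0.002
```

```bash
python3 d.py 511.4 -57.4 46 94.25
```

```text
t 5.98 p [500.1 -57.2  41.9] F [-3.5 -0.5  2.9] gap -0.002 q [-0.26 -0.04  2.04 -0.    1.14 -1.91]
yaw 94.48 zaxis [-0.001 -0.004 -1.   ]
shift now [-1.1 11.2 -4.2] shift in target axes [-1.  11.2 -4.1] turn [-0.001  0.004  0.004]
```

apply_moves:
  translation:
    - [-1,4,-3]
    - [0,4,0]
    - [0,4,0]
    - [0,4,0]
    - [0,4,0]
  turn:
    - [0,0.004,0.004]
    - [0,0,0]
    - [0,0,0]
    - [0,0,0]
    - [0,0,0]
  claw: [1,1,1,1,1]

```text
t: 6.4
tool_pos: [0.5127, -0.0562, 0.0415]
tcp_rot: [0.68, 0.733, -0.009, -0.011]
force: [-20.0, -2.4, 14.2]
finger_gap: 0.003
```

```bash
python3 d.py 511.4 -57.4 46 94.25
```

```text
t 6.4 p [512.7 -56.2  41.5] F [-20.   -2.4  14.2] gap 0.003 q [-0.25  0.01  1.99 -0.01  1.17 -1.89]
yaw 94.31 zaxis [-0.029  0.002 -1.   ]
shift now [-1.1 -1.5 -4.4] shift in target axes [-1.1 -1.4 -4.5] turn [-0.029 -0.004  0.001]
```

apply_moves:
  translation:
    - [0,-12,0]
    - [0,-8,-30]
    - [0,-4,-35]
    - [-28,-17,0]
    - [-28,-17,0]
    - [-28,-17,0]
    - [-28,-12,0]
    - [-25,-8,0]
    - [0,0,0]
  turn:
    - [-0.015,0,0]
    - [-0.015,0,0]
    - [0,0,0]
    - [0,0,0]
    - [0,0,0]
    - [0,0,0]
    - [0,0,0]
    - [0,0,0]
    - [0,0,0]
  claw: [1,1,1,1,1,1,1,1,1]

```text
t: 7.15
tool_pos: [0.432, -0.2068, 0.1127]
tcp_rot: [0.678, 0.735, 0.005, 0.008]
force: [0.1, -0.1, -0.6]
finger_gap: 0.0
```

```bash
python3 d.py 424 -200.5 60 94.25; python3 - <<'E'
from m import *
c=shot('top','top2'); P=cloud(c)
for nm,y in(('bL',.035),('bR',-.055)):
    Q=P.reshape(-1,3); Q=Q[(Q[:,0]>.46)&(Q[:,0]<.592)&(abs(Q[:,1]-y)<.006)&(Q[:,2]>.064)&(Q[:,2]<.0745)]; print(nm,Q[:,0].min(),Q[:,0].max(),Q[:,1].mean())
cv2.imwrite('pics/t2c.png',cv2.resize(cv2.cvtColor(c['pixels'][200:350,270:470],cv2.COLOR_RGB2BGR),None,fx=4,fy=4))
E
```

```text
t 7.15 p [ 432.  -206.8  112.7] F [ 0.1 -0.1 -0.6] gap 0.0 q [-0.61 -0.21  2.07  0.01  1.27 -2.26]
yaw 94.6 zaxis [ 0.018 -0.003 -1.   ]
shift now [ 7.1 -8.4 52.6] shift in target axes [ 6.8 -7.5 52.7] turn [0.018 0.004 0.006]
bL 0.5457745828250933 0.5903518932605123 0.03548619603881605
bR 0.5249085928215822 0.5903444586615287 -0.05502625981730923
```

View pics/t2c.png

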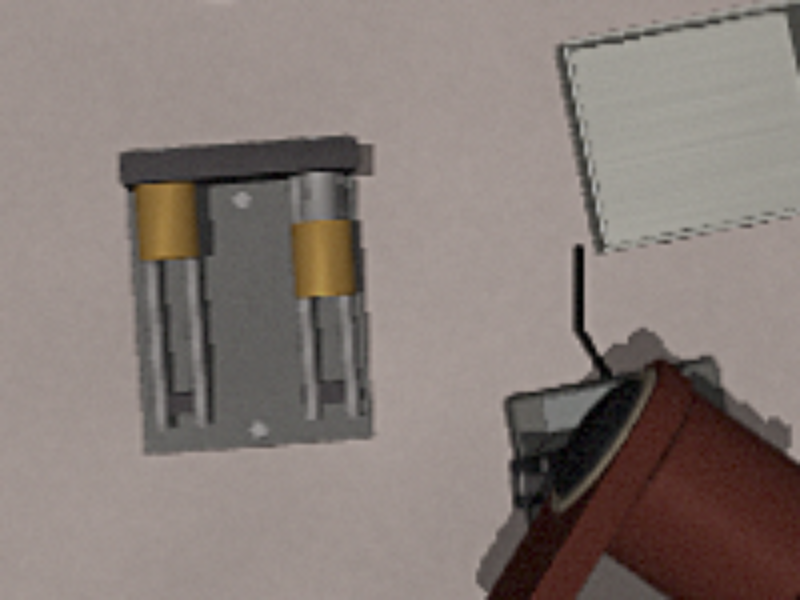

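The crop shows the left bushing flush with the stop at px (168,220) and the right one halfway along with its pin still showing at (322,258). The left lane holds the good bushing.

apply_moves:
  translation:
    - [8,-8,0]
    - [0,0,20]
    - [0,0,20]
    - [0,0,12]
    - [0,0,0]
  turn:
    - [0.018,0.004,0]
    - [0,0,0]
    - [0,0,0]
    - [0,0,0]
    - [0,0,0]
  claw: [1,1,1,1,1]

```text
t: 7.62
tool_pos: [0.4255, -0.1939, 0.061]
tcp_rot: [0.677, 0.736, 0.001, 0.001]
force: [-0.9, -0.7, -1.0]
finger_gap: 0.002
```

```bash
python3 d.py 424 -200.5 42 94.25
```

```text
t 7.62 p [ 425.5 -193.9   61. ] F [-0.9 -0.7 -1. ] gap 0.002 q [-0.59 -0.16  2.12  0.    1.18 -2.24]
yaw 94.76 zaxis [ 0.003  0.    -1.   ]
shift now [-6.5 -2.1 19. ] shift in target axes [-6.5 -2.  19. ] turn [ 0.003 -0.     0.009]
```

apply_moves:
  translation:
    - [-6,-2,2]
    - [0,0,4]
    - [0,0,4]
    - [0,0,4]
  turn:
    - [0,0,0.009]
    - [0,0,0]
    - [0,0,0]
    - [0,0,0]
  claw: [1,1,1,1]

```text
t: 7.95
tool_pos: [0.4254, -0.1981, 0.0483]
tcp_rot: [0.679, 0.734, 0.001, 0.001]
force: [-2.6, 0.8, 3.1]
finger_gap: -0.003
```

```bash
python3 d.py 424 -200.5 42 94.25
```

```text
t 7.95 p [ 425.4 -198.1   48.3] F [-2.6  0.8  3.1] gap -0.003 q [-0.6  -0.14  2.12  0.    1.15 -2.24]
yaw 94.46 zaxis [ 0.004 -0.    -1.   ]
shift now [-2.3 -1.6  6.3] shift in target axes [-2.3 -1.5  6.3] turn [0.004 0.001 0.004]
```

apply_moves:
  translation:
    - [0,0,4]
    - [0,0,4]
    - [0,0,3]
  turn:
    - [0,0,0]
    - [0,0,0]
    - [0,0,0]
  claw: [1,1,1]

```text
t: 8.2
tool_pos: [0.426, -0.1985, 0.0458]
tcp_rot: [0.679, 0.734, -0.0, -0.002]
force: [-11.0, 6.2, 18.5]
finger_gap: 0.001
```

apply_moves:
  translation:
    - [0,0,3]
    - [0,0,3]
  turn:
    - [0,0,0]
    - [0,0,0]
  claw: [1,1]

```text
t: 8.37
tool_pos: [0.426, -0.1985, 0.0457]
tcp_rot: [0.679, 0.735, -0.001, -0.005]
force: [-10.2, 6.7, 21.8]
finger_gap: 0.001
```

```bash
python3 - <<'E'
from m import *
print(get_state()['tool_pos'],get_state()['force'])
c=shot('side','s2')
cv2.imwrite('pics/s2c.png',cv2.resize(cv2.cvtColor(c['pixels'][280:400,290:410],cv2.COLOR_RGB2BGR),None,fx=5,fy=5))
E
```

```text
[ 0.4259959  -0.1984711   0.04571589] [-10.16470572   6.72935632  21.77133922]
```

View pics/s2c.png

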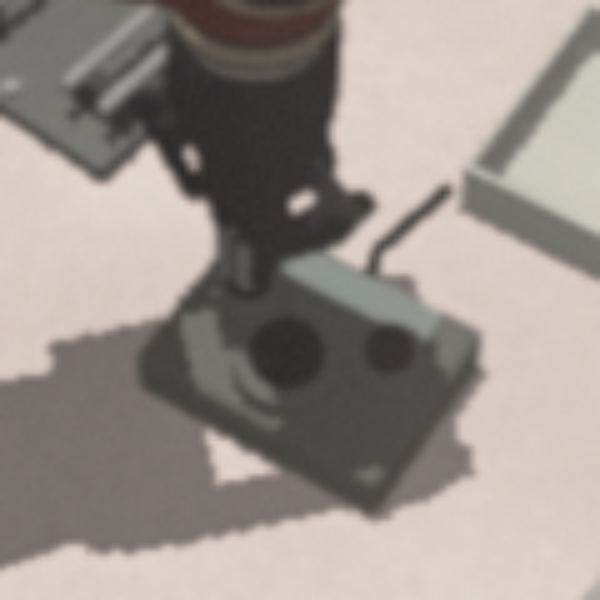

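The fingers sit on the left key only at px (240,285). The keys seem to have raised collars, so I'll check their heights in the first images.

```bash
python3 - <<'E'
from m import *
for f in('w1','top1','side1'):
  P=cloud(load(f)).reshape(-1,3); print(f)
  for n,x,y in(('kL',.424,-.200),('kR',.439,-.275),('kE',.4062,-.2415)):
    if f=='w1':
        pass
    r=np.hypot(P[:,0]-x,P[:,1]-y); print(n,[(k,int(((r>=k/1000)&(r<(k+3)/1000)).sum()),(1e3*np.nanpercentile(P[(r>=k/1000)&(r<(k+3)/1000),2],[10,50,90])).round(1)) for k in range(0,30,3) if ((r>=k/1000)&(r<(k+3)/1000)).any()])
c=load('w1')['pixels'][70:220,0:150]; cv2.imwrite('pics/w1c.png',cv2.resize(cv2.cvtColor(c,cv2.COLOR_RGB2BGR),None,fx=4,fy=4))
E
```

```text
w1
kL [(0, 37, array([49.9, 50.9, 52. ])), (3, 114, array([50.2, 51.1, 52. ])), (6, 199, array([49.8, 50.9, 52. ])), (9, 359, array([40.7, 46.8, 50.7])), (12, 243, array([40.1, 41. , 41.9])), (15, 451, array([30.9, 40.5, 41.8])), (18, 500, array([28.4, 32.4, 40.7])), (21, 497, array([28.2, 29.6, 39.2])), (24, 801, array([ 8.1, 29. , 40. ])), (27, 1036, array([ 5.5, 28.7, 40.7]))]
kR [(0, 17, array([50.2, 50.9, 51.7])), (3, 53, array([49.9, 51. , 51.8])), (6, 97, array([49.8, 50.7, 51.7])), (9, 324, array([40.8, 46.3, 50.7])), (12, 197, array([40.1, 41.1, 42.6])), (15, 305, array([36.3, 40.6, 41.8])), (18, 485, array([28.8, 34.9, 40.3])), (21, 232, array([28.3, 29.5, 31.6])), (24, 293, array([28.3, 29.7, 39.7])), (27, 298, array([28.3, 29.4, 31.7]))]
kE [(0, 39, array([50.4, 51.4, 52.2])), (3, 121, array([50.2, 51.1, 52. ])), (6, 184, array([50.2, 51. , 51.9])), (9, 272, array([50., 51., 52.])), (12, 408, array([49. , 50.8, 51.9])), (15, 563, array([40.6, 45.5, 50.4])), (18, 323, array([40.2, 41.1, 42. ])), (21, 712, array([31.2, 40.2, 41.6])), (24, 492, array([28.2, 31.5, 40.5])), (2
[... 1564 characters left out ...]
3, 14, array([47.8, 51.2, 54.5])), (6, 30, array([41.7, 50.5, 53.2])), (9, 43, array([39. , 46.8, 51.6])), (12, 30, array([38.2, 41.9, 44.5])), (15, 65, array([29. , 38.9, 43.6])), (18, 64, array([27.5, 34. , 43.3])), (21, 50, array([26.3, 30.7, 40.2])), (24, 69, array([25.3, 30.7, 41.1])), (27, 120, array([ 2.3, 28.4, 37. ]))]
kE [(0, 5, array([48.5, 49.8, 52.7])), (3, 11, array([47.4, 49.6, 51.6])), (6, 27, array([48.2, 50.1, 53.4])), (9, 33, array([48.3, 50.4, 53.2])), (12, 40, array([47.2, 50.5, 53.1])), (15, 57, array([39.2, 45.8, 52.7])), (18, 56, array([39.2, 41.8, 49. ])), (21, 64, array([32.7, 40.8, 43.2])), (24, 117, array([27.5, 35.2, 42.8])), (27, 114, array([ 2. , 28.3, 37. ]))]
```

View pics/w1c.png

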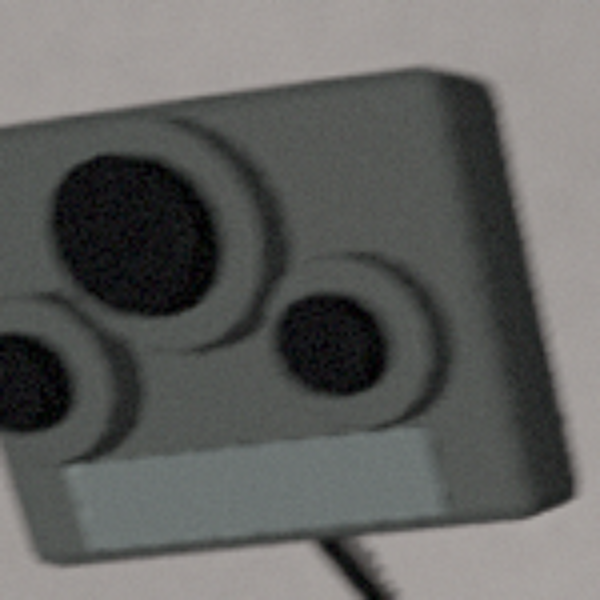

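The collars stand at 41 mm and the key tops measured 51 mm, not 48. The finger stopped hard at 45.7 mm, above the collar, with about 22 N. That is 6 mm of travel, so the left key was fully down. Next is enter.

apply_moves:
  translation:
    - [0,0,-15]
    - [0,0,-12]
    - [-21,-12,0]
    - [-19,-11,0]
    - [0,0,0]
  turn:
    - [0,0,0]
    - [0,0,0]
    - [0,0,0]
    - [0,0,0]
    - [0,0,0]
  claw: [1,1,1,1,1]

```text
t: 8.83
tool_pos: [0.4093, -0.2427, 0.0776]
tcp_rot: [0.677, 0.736, -0.0, -0.001]
force: [-0.1, 1.1, 0.4]
finger_gap: 0.003
```

```bash
python3 d.py 406.2 -241.5 45 94.25
```

```text
t 8.83 p [ 409.3 -242.7   77.6] F [-0.1  1.1  0.4] gap 0.003 q [-0.69 -0.16  2.09 -0.    1.22 -2.34]
yaw 94.7 zaxis [-0.001  0.    -1.   ]
shift now [ 1.4 -3.  32.6] shift in target axes [ 1.4 -3.  32.6] turn [-0.001 -0.001  0.008]
```

apply_moves:
  translation:
    - [1,-3,8]
    - [0,0,8]
    - [0,0,5]
    - [0,0,4]
    - [0,0,4]
    - [0,0,4]
    - [0,0,4]
    - [0,0,4]
  turn:
    - [0,0,0]
    - [0,0,0]
    - [0,0,0]
    - [0,0,0]
    - [0,0,0]
    - [0,0,0]
    - [0,0,0]
    - [0,0,0]
  claw: [1,1,1,1,1,1,1,1]

```text
t: 9.5
tool_pos: [0.4074, -0.2419, 0.0455]
tcp_rot: [0.676, 0.737, -0.002, -0.005]
force: [-14.2, 8.5, 31.8]
finger_gap: 0.002
```

```bash
python3 d.py 406.2 -241.5 45 94.25
```

```text
t 9.5 p [ 407.4 -241.9   45.5] F [-14.2   8.5  31.8] gap 0.002 q [-0.69 -0.11  2.1  -0.    1.16 -2.34]
yaw 94.87 zaxis [-0.011  0.003 -1.   ]
shift now [ 0.5 -1.1  0.6] shift in target axes [ 0.5 -1.1  0.5] turn [-0.011 -0.004  0.011]
```

apply_moves:
  translation:
    - [0,0,-20]
    - [0,0,-25]
    - [0,0,-20]
    - [29,25,0]
    - [29,25,0]
    - [29,25,0]
    - [29,25,0]
    - [29,25,0]
    - [25,21,0]
    - [0,0,0]
  turn:
    - [0,0,0]
    - [0,0,0]
    - [0,0,0]
    - [0,0,0]
    - [0,0,0]
    - [0,0,0]
    - [0,0,0]
    - [0,0,0]
    - [0,0,0]
    - [0,0,0]
  claw: [1,1,-1,-1,-1,-1,-1,-1,-1,-1]

```text
t: 10.33
tool_pos: [0.5461, -0.0503, 0.1122]
tcp_rot: [0.678, 0.735, -0.001, -0.005]
force: [-0.6, -0.9, -0.3]
finger_gap: 0.999
```

```bash
python3 d.py 545.6 -54.8 36 94.25
```

```text
t 10.33 p [546.1 -50.3 112.2] F [-0.6 -0.9 -0.3] gap 0.999 q [-0.23 -0.02  1.89  0.    1.28 -1.88]
yaw 94.67 zaxis [-0.008  0.006 -1.   ]
shift now [-5.  -0.3 76.2] shift in target axes [-4.5 -0.8 76.2] turn [-0.008 -0.007  0.007]
```

apply_moves:
  translation:
    - [-4.5,-0.5,20]
    - [0,0,20]
    - [0,0,18]
    - [0,0,12]
    - [0,0,0]
  turn:
    - [-0.008,-0.007,0.007]
    - [0,0,0]
    - [0,0,0]
    - [0,0,0]
    - [0,0,0]
  claw: [-1,-1,-1,-1,-1]

```text
t: 10.75
tool_pos: [0.5469, -0.0497, 0.0377]
tcp_rot: [0.677, 0.736, -0.0, -0.0]
force: [-0.2, -0.3, -1.2]
finger_gap: 0.999
```

```bash
python3 d.py 545.6 -54.8 36 94.25
```

```text
t 10.75 p [546.9 -49.7  37.7] F [-0.2 -0.3 -1.2] gap 0.999 q [-0.23  0.08  1.93  0.    1.13 -1.88]
yaw 94.79 zaxis [-0.  0. -1.]
shift now [-5.  -1.7  1.7] shift in target axes [-5.  -1.7  1.7] turn [-0.    -0.     0.009]
```

apply_moves:
  translation:
    - [-5,-1.5,1]
    - [0,0,0]
  turn:
    - [0,0,0.009]
    - [0,0,0]
  claw: [-1,-1]

```text
t: 10.92
tool_pos: [0.5447, -0.0549, 0.0356]
tcp_rot: [0.68, 0.733, -0.001, -0.001]
force: [-0.7, -0.1, 0.4]
finger_gap: 0.999
```

```bash
python3 d.py 545.6 -54.8 36 94.25
```

```text
t 10.92 p [544.7 -54.9  35.6] F [-0.7 -0.1  0.4] gap 0.999 q [-0.24  0.08  1.94  0.    1.13 -1.88]
yaw 94.25 zaxis [-0.003  0.001 -1.   ]
shift now [-0.   0.9 -0.4] shift in target axes [-0.   0.9 -0.4] turn [-0.003 -0.001 -0.   ]
```

Aligned. Close on it.

apply_moves:
  translation:
    - [0,0,0]
    - [0,0,0]
    - [0,0,0]
    - [0,0,0]
    - [0,0,0]
    - [0,0,0]
  turn:
    - [0,0,0]
    - [0,0,0]
    - [0,0,0]
    - [0,0,0]
    - [0,0,0]
    - [0,0,0]
  claw: [1,1,1,1,1,1]
  newtons: 30

```text
t: 11.42
tool_pos: [0.546, -0.0534, 0.0396]
tcp_rot: [0.681, 0.732, 0.002, -0.002]
force: [-1.2, -2.9, -3.5]
finger_gap: 0.408
```

```bash
python3 d.py 545.6 -54.8 36 94.25
```

```text
t 11.42 p [546.  -53.4  39.6] F [-1.2 -2.9 -3.5] gap 0.408 q [-0.24  0.07  1.93  0.01  1.14 -1.88]
yaw 94.09 zaxis [ 0.     0.006 -1.   ]
shift now [-1.4 -0.5  3.6] shift in target axes [-1.4 -0.5  3.6] turn [ 0.001 -0.006 -0.003]
```

apply_moves:
  translation:
    - [0,-6,0]
    - [0,-7,0]
    - [0,-8,0]
    - [0,-8,0]
    - [0,0,-15]
    - [0,0,-25]
    - [0,0,-30]
    - [0,0,0]
  turn:
    - [0,0,0]
    - [0,0,0]
    - [0,0,0]
    - [0,0,0]
    - [0,0,0]
    - [0,0,0]
    - [0,0,0]
    - [0,0,0]
  claw: [1,1,1,1,1,1,1,1]
  newtons: 50

```text
t: 12.08
tool_pos: [0.5072, -0.0559, 0.1069]
tcp_rot: [0.682, 0.732, -0.001, -0.006]
force: [1.9, -1.1, -0.7]
finger_gap: 0.404
```

```bash
python3 d.py 608 308 110 94.25
```

```text
t 12.08 p [507.2 -55.9 106.9] F [ 1.9 -1.1 -0.7] gap 0.404 q [-0.26 -0.1   1.98  0.01  1.28 -1.9 ]
yaw 94.04 zaxis [-0.01   0.008 -1.   ]
shift now [355.9 126.2  -1.3] shift in target axes [355.4 127.5  -3.1] turn [-0.01  -0.009 -0.004]
```

apply_moves:
  translation:
    - [32,11.5,-3]
    - [35,12.5,-3]
    - [35,12.5,0]
    - [35,12.5,0]
    - [35,12.5,0]
    - [35,12.5,0]
    - [35,12.5,0]
    - [35,12.5,0]
    - [35,12.5,0]
    - [32,11,0]
  turn:
    - [-0.01,-0.009,0]
    - [0,0,0]
    - [0,0,0]
    - [0,0,0]
    - [0,0,0]
    - [0,0,0]
    - [0,0,0]
    - [0,0,0]
    - [0,0,0]
    - [0,0,0]
  claw: [1,1,1,1,1,1,1,1,1,1]

```text
t: 12.92
tool_pos: [0.6007, 0.2988, 0.1012]
tcp_rot: [0.687, 0.726, -0.006, 0.001]
force: [0.3, -0.7, -2.1]
finger_gap: 0.405
```

```bash
python3 d.py 608 308 13 94.25
```

```text
t 12.92 p [600.7 298.8 101.2] F [ 0.3 -0.7 -2.1] gap 0.405 q [ 0.35  0.27  1.59 -0.01  1.29 -1.27]
yaw 93.17 zaxis [-0.007 -0.009 -1.   ]
shift now [ 9.5  8.5 88. ] shift in target axes [ 8.6  7.9 88.2] turn [-0.008  0.009 -0.019]
```

apply_moves:
  translation:
    - [9,8,0]
    - [0,0,20]
    - [0,0,22]
    - [0,0,18]
    - [0,0,10]
    - [0,0,4]
    - [0,0,0]
  turn:
    - [-0.008,0.009,0]
    - [0,0,0]
    - [0,0,0]
    - [0,0,0]
    - [0,0,0]
    - [0,0,0]
    - [0,0,0]
  claw: [1,1,1,1,1,1,1]

```text
t: 13.5
tool_pos: [0.6039, 0.3125, 0.0163]
tcp_rot: [0.684, 0.729, -0.002, -0.002]
force: [-0.4, 0.3, -3.1]
finger_gap: 0.4
```

```bash
python3 d.py 608 308 13 94.25
```

```text
t 13.5 p [603.9 312.5  16.3] F [-0.4  0.3 -3.1] gap 0.4 q [ 0.37  0.39  1.61  0.    1.15 -1.27]
yaw 93.62 zaxis [-0.006 -0.001 -1.   ]
shift now [-4.8  3.9  3.3] shift in target axes [-4.8  3.8  3.3] turn [-0.006  0.    -0.011]
```

apply_moves:
  translation:
    - [-2,2,3]
    - [0,0,1.5]
    - [0,0,1]
  turn:
    - [0,0,0]
    - [0,0,0]
    - [0,0,0]
  claw: [1,1,1]

```text
t: 13.75
tool_pos: [0.6068, 0.3095, 0.0117]
tcp_rot: [0.685, 0.729, -0.002, -0.001]
force: [-0.4, -0.3, -2.9]
finger_gap: 0.402
```

apply_moves:
  translation:
    - [0,0,1.5]
    - [0,0,1.5]
    - [0,0,0]
  turn:
    - [0,0,0]
    - [0,0,0]
    - [0,0,0]
  claw: [1,1,1]

```text
t: 14.0
tool_pos: [0.6087, 0.3097, 0.0111]
tcp_rot: [0.685, 0.729, 0.0, -0.0]
force: [-0.4, 0.1, -2.6]
finger_gap: 0.4
```

apply_moves:
  translation:
    - [0,0,3]
    - [0,0,2]
  turn:
    - [0,0,0]
    - [0,0,0]
  claw: [1,1]

```text
t: 14.17
tool_pos: [0.61, 0.3102, 0.0091]
tcp_rot: [0.685, 0.729, 0.001, 0.0]
force: [-6.8, -3.2, 10.4]
finger_gap: 0.398
```

Contact with the floor at 9 mm, about as predicted. Release partway and lift.

apply_moves:
  translation:
    - [0,0,0]
    - [0,0,0]
    - [0,0,-2]
    - [0,0,-15]
    - [0,0,-30]
    - [0,0,-35]
    - [0,0,-25]
    - [0,0,0]
  turn:
    - [0,0,0]
    - [0,0,0]
    - [0,0,0]
    - [0,0,0]
    - [0,0,0]
    - [0,0,0]
    - [0,0,0]
    - [0,0,0]
  claw: [-0.3,-0.3,-0.3,-0.3,-0.3,-0.3,-1,-1]
  newtons: 20

```text
t: 14.83
tool_pos: [0.6109, 0.3108, 0.1256]
tcp_rot: [0.685, 0.729, 0.003, 0.001]
force: [0.8, 1.1, 0.6]
finger_gap: 0.908
```

```bash
python3 d.py 567 34.8 115 94.25
```

```text
t 14.83 p [610.9 310.8 125.6] F [0.8 1.1 0.6] gap 0.908 q [ 0.36  0.27  1.55  0.    1.31 -1.27]
yaw 93.56 zaxis [ 0.005  0.003 -1.   ]
shift now [-272.8  -61.     9.5] shift in target axes [-272.   -64.2   10.6] turn [ 0.006 -0.003 -0.012]
```

apply_moves:
  translation:
    - [-34,-8.5,0]
    - [-34,-8.5,0]
    - [-34,-8.5,0]
    - [-34,-8.5,0]
    - [-34,-8.5,0]
    - [-34,-8.5,0]
    - [-34,-8.5,0]
    - [-30,-7,0]
    - [0,0,0]
  turn:
    - [0,0,-0.012]
    - [0,0,0]
    - [0,0,0]
    - [0,0,0]
    - [0,0,0]
    - [0,0,0]
    - [0,0,0]
    - [0,0,0]
    - [0,0,0]
  claw: [-1,-1,-1,-1,-1,-1,-1,-1,-1]

```text
t: 15.58
tool_pos: [0.5669, 0.0315, 0.134]
tcp_rot: [0.677, 0.736, 0.011, 0.007]
force: [-0.6, 0.4, -0.6]
finger_gap: 1.003
```

```bash
python3 d.py 564 36 36 94.25; python3 - <<'E'
from m import *
P=cloud(shot('wrist','w2')).reshape(-1,3)
for a,b in((.53,.54),(.54,.55),(.55,.56),(.56,.57)):
    Q=P[(P[:,0]>a)&(P[:,0]<b)&(abs(P[:,1]-.036)<.03)&(P[:,2]>.06)&(P[:,2]<.078)]
    print(a,len(Q),Q.min(0).round(4) if len(Q) else '',Q.max(0).round(4) if len(Q) else '')
Q=P[(abs(P[:,0]-.6)<.15)&(abs(P[:,1]-.31)<.09)&(P[:,2]>.03)&(P[:,2]<.07)]; print(len(Q))
E
```

```text
t 15.58 p [566.9  31.5 134. ] F [-0.6  0.4 -0.6] gap 1.003 q [-0.08 -0.02  1.85  0.01  1.28 -1.74]
yaw 94.72 zaxis [ 0.025  0.007 -1.   ]
shift now [ 4.3 -5.  97.9] shift in target axes [ 4.7 -2.6 98. ] turn [ 0.025 -0.005  0.008]
0.53 0  
0.54 484 [0.5447 0.0204 0.0601] [0.55  0.052 0.071]
0.55 823 [0.55   0.0206 0.06  ] [0.56   0.0527 0.071 ]
0.56 789 [0.56   0.0213 0.0601] [0.57   0.0537 0.0707]
1592
```

apply_moves:
  translation:
    - [5,-3,20]
    - [0,0,20]
    - [0,0,20]
    - [0,0,20]
    - [0,0,12]
    - [0,0,0]
  turn:
    - [0.025,-0.005,0.008]
    - [0,0,0]
    - [0,0,0]
    - [0,0,0]
    - [0,0,0]
    - [0,0,0]
  claw: [-1,-1,-1,-1,-1,-1]

```text
t: 16.13
tool_pos: [0.5686, 0.0423, 0.0436]
tcp_rot: [0.68, 0.733, 0.005, 0.003]
force: [-0.7, 0.2, -0.8]
finger_gap: 1.002
```

```bash
python3 d.py 563 37 37 94.25
```

```text
t 16.13 p [568.6  42.3  43.6] F [-0.7  0.2 -0.8] gap 1.002 q [-0.06  0.11  1.89  0.    1.14 -1.71]
yaw 94.31 zaxis [ 0.01   0.003 -1.   ]
shift now [-4.8 -6.   6.5] shift in target axes [-4.8 -5.9  6.6] turn [ 0.01  -0.003  0.001]
```

apply_moves:
  translation:
    - [-5,-6,6]
    - [0,0,0]
  turn:
    - [0.01,-0.003,0]
    - [0,0,0]
  claw: [-1,-1]

```text
t: 16.3
tool_pos: [0.5628, 0.0378, 0.0374]
tcp_rot: [0.679, 0.734, -0.0, -0.0]
force: [-0.8, 0.4, -0.4]
finger_gap: 1.004
```

```bash
python3 d.py 563 37 37 94.25
```

```text
t 16.3 p [562.8  37.8  37.4] F [-0.8  0.4 -0.4] gap 1.004 q [-0.06  0.11  1.9  -0.    1.13 -1.71]
yaw 94.42 zaxis [-0.001 -0.001 -1.   ]
shift now [-0.8  0.2  0.4] shift in target axes [-0.8  0.2  0.4] turn [-0.001  0.     0.003]
```

apply_moves:
  translation:
    - [-0.8,0,0]
    - [0,0,0]
    - [0,0,0]
    - [0,0,0]
    - [0,0,0]
    - [0,0,0]
  turn:
    - [0,0,0]
    - [0,0,0]
    - [0,0,0]
    - [0,0,0]
    - [0,0,0]
    - [0,0,0]
  claw: [1,1,1,1,1,1]
  newtons: 25

```text
t: 16.8
tool_pos: [0.5652, 0.0376, 0.0418]
tcp_rot: [0.679, 0.734, 0.002, 0.002]
force: [-0.4, -0.4, -3.5]
finger_gap: 0.411
```

```bash
python3 d.py 563 37 37 94.25
```

```text
t 16.8 p [565.2  37.6  41.8] F [-0.4 -0.4 -3.5] gap 0.411 q [-0.07  0.11  1.89  0.    1.14 -1.71]
yaw 94.4 zaxis [ 0.005  0.001 -1.   ]
shift now [-0.4 -2.3  4.8] shift in target axes [-0.4 -2.3  4.8] turn [ 0.005 -0.     0.003]
```

apply_moves:
  translation:
    - [0,-5,1]
    - [0,-6,0.7]
    - [0,-6,0.7]
    - [0,-6,0.7]
  turn:
    - [0,0,0]
    - [0,0,0]
    - [0,0,0]
    - [0,0,0]
  claw: [1,1,1,1]

```text
t: 17.13
tool_pos: [0.5457, 0.0362, 0.0416]
tcp_rot: [0.679, 0.734, 0.006, 0.006]
force: [1.8, 2.3, 3.1]
finger_gap: 0.41
```

```bash
python3 d.py 522 35 41 94.25
```

```text
t 17.13 p [545.7  36.2  41.6] F [1.8 2.3 3.1] gap 0.41 q [-0.07  0.06  1.95  0.    1.12 -1.72]
yaw 94.39 zaxis [ 0.017  0.002 -1.   ]
shift now [  0.6 -23.7   0.2] shift in target axes [  0.5 -23.7   0.6] turn [ 0.017 -0.001  0.002]
```

apply_moves:
  translation:
    - [0,-6,0]
    - [0,-7,0.3]
    - [0,-7,0.3]
    - [0,-7,0.3]
    - [0,-7,0.3]
  turn:
    - [0.008,0,0]
    - [0.005,0,0]
    - [0,0,0]
    - [0,0,0]
    - [0,0,0]
  claw: [1,1,1,1,1]

```text
t: 17.55
tool_pos: [0.5098, 0.0336, 0.0416]
tcp_rot: [0.68, 0.734, 0.003, 0.002]
force: [3.1, 2.4, 2.8]
finger_gap: 0.415
```

```bash
python3 d.py 518 35 41 94.25
```

```text
t 17.55 p [509.8  33.6  41.6] F [3.1 2.4 2.8] gap 0.415 q [-0.08 -0.02  2.03  0.    1.13 -1.73]
yaw 94.38 zaxis [ 0.007  0.001 -1.   ]
shift now [0.8 8.2 0.7] shift in target axes [0.8 8.3 0.6] turn [ 0.007 -0.001  0.002]
```

apply_moves:
  translation:
    - [0,0,0]
    - [0,0,-15]
    - [0,0,-28]
    - [0,0,-30]
    - [-34,9.5,-3]
    - [-35,10,0]
    - [-35,10,0]
    - [-35,10,0]
    - [-35,10,0]
    - [-35,10,0]
  turn:
    - [0,0,0]
    - [0,0,0]
    - [0,0,0]
    - [0,0,0]
    - [0,0,0]
    - [0,0,0]
    - [0,0,0]
    - [0,0,0]
    - [0,0,0]
    - [0,0,0]
  claw: [1,1,1,1,1,1,1,1,1,1]
  newtons: 50

```text
t: 18.38
tool_pos: [0.5642, -0.1732, 0.1033]
tcp_rot: [0.675, 0.738, -0.013, -0.014]
force: [0.8, 0.5, -2.2]
finger_gap: 0.402
```

```bash
python3 d.py 628 -286 110 94.25
```

```text
t 18.38 p [ 564.2 -173.2  103.3] F [ 0.8  0.5 -2.2] gap 0.402 q [-0.42  0.11  1.78 -0.02  1.29 -2.07]
yaw 95.07 zaxis [-0.039 -0.001 -0.999]
shift now [-118.    53.2   -9.1] shift in target axes [-117.2   55.2   -6.7] turn [-0.039 -0.002  0.014]
```

apply_moves:
  translation:
    - [-30,13,-2]
    - [-30,14,-2]
    - [-30,14,0]
    - [-24,12,0]
    - [0,0,0]
  turn:
    - [-0.02,0,0.014]
    - [-0.015,0,0]
    - [0,0,0]
    - [0,0,0]
    - [0,0,0]
  claw: [1,1,1,1,1]

```text
t: 18.8
tool_pos: [0.617, -0.294, 0.0939]
tcp_rot: [0.683, 0.73, -0.007, -0.012]
force: [-1.2, 0.5, -1.9]
finger_gap: 0.403
```

```bash
python3 d.py 628 -286 11 94.25
```

```text
t 18.8 p [ 617.  -294.    93.9] F [-1.2  0.5 -1.9] gap 0.403 q [-0.55  0.31  1.55 -0.01  1.3  -2.18]
yaw 93.81 zaxis [-0.027  0.005 -1.   ]
shift now [ 6.7 13.7 82.6] shift in target axes [ 7.2 11.6 82.9] turn [-0.027 -0.007 -0.008]
```

apply_moves:
  translation:
    - [7,12,0]
    - [0,0,20]
    - [0,0,22]
    - [0,0,18]
    - [0,0,8]
    - [0,0,3]
    - [0,0,0]
  turn:
    - [-0.027,-0.007,0]
    - [0,0,0]
    - [0,0,0]
    - [0,0,0]
    - [0,0,0]
    - [0,0,0]
    - [0,0,0]
  claw: [1,1,1,1,1,1,1]

```text
t: 19.38
tool_pos: [0.6176, -0.2856, 0.0115]
tcp_rot: [0.684, 0.729, -0.005, -0.01]
force: [3.9, -0.8, 2.7]
finger_gap: 0.403
```

```bash
python3 d.py 628 -286 11 94.25
```

```text
t 19.38 p [ 617.6 -285.6   11.5] F [ 3.9 -0.8  2.7] gap 0.403 q [-0.54  0.4   1.6  -0.01  1.17 -2.17]
yaw 93.63 zaxis [-0.022  0.005 -1.   ]
shift now [-1.  10.4  0.3] shift in target axes [-1.1 10.4  0.5] turn [-0.021 -0.007 -0.011]
```

apply_moves:
  translation:
    - [0,0,1.5]
    - [0,0,0.5]
    - [0,0,0]
    - [0,0,0]
    - [0,0,-2]
    - [0,0,-15]
    - [0,0,-30]
    - [0,0,-35]
    - [0,-30,-20]
    - [20,-35,-15]
  turn:
    - [0,0,0]
    - [0,0,0]
    - [0,0,0]
    - [0,0,0]
    - [0,0,0]
    - [0,0,0]
    - [0,0,0]
    - [0,0,0]
    - [0,0,0]
    - [0,0,0]
  claw: [1,-0.3,-0.3,-0.3,-0.3,-0.3,-0.3,-0.3,-0.3,-0.3]
  newtons: 20

```text
t: 20.22
tool_pos: [0.5541, -0.271, 0.1353]
tcp_rot: [0.684, 0.73, -0.007, -0.011]
force: [-1.1, 0.9, 1.0]
finger_gap: 0.646
```

apply_moves:
  translation:
    - [20,-35,-15]
    - [20,-35,0]
    - [20,-25,0]
    - [25,-20,0]
    - [30,0,0]
    - [30,0,0]
    - [30,0,0]
    - [0,0,0]
  turn:
    - [0,0,0]
    - [0,0,0]
    - [0,0,0]
    - [0,0,0]
    - [0,0,0]
    - [0,0,0]
    - [0,0,0]
    - [0,0,0]
  claw: [-0.3,-0.3,-0.3,-0.3,-0.3,-0.3,-0.3,-0.3]

```text
t: 20.88
tool_pos: [0.4233, -0.101, 0.1707]
tcp_rot: [0.686, 0.728, -0.005, 0.001]
force: [-0.3, -0.7, -0.7]
finger_gap: 0.654
```

```bash
python3 d.py; python3 -c "
from h import *
shot('top','top3')"
```

```text
t 20.88 p [ 423.3 -101.   170.7] F [-0.3 -0.7 -0.7] gap 0.654 q [-0.4  -0.39  2.1  -0.01  1.43 -2.03]
yaw 93.36 zaxis [-0.004 -0.009 -1.   ]
```

View pics/top3.png

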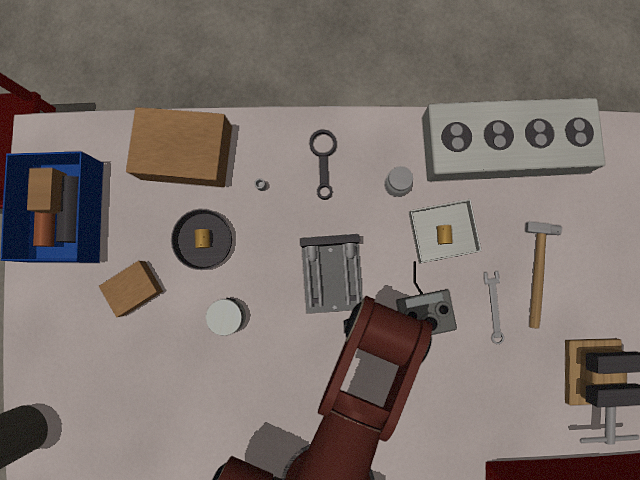

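The undersize bushing lies in the dish at px (203,238) and the good one in the tray at (444,234). The gauge is empty, the bystanders stand where they were, and the arm is clear of everything.

```bash
python3 -c "
from bench import *
print(sign_off(), get_state()['t'])"
```

```text
the job is handed in; nothing more can be done
the job is handed in; nothing more can be done
```

The job is done and handed in at about 21 s of the 72 s allowed; no verdict came back.

- **Gauging:** The left bushing slid fully home against the stop block. The right one jammed on its pin's tip, with its centre at about gauge x 10 mm. A top picture confirmed both.
- **Logging:** I pressed the left key and then enter, each down to a hard stop at about 45.6 mm (22 N and 32 N up on the fingers). The right key was not touched. I could not read the key travel directly: the cameras put the key tops at about 51 mm, against the 48 mm given. The stop matches 6 mm of travel from 51 mm and was well above the 41 mm collars, so I took both keys as fully down.
- **Sorting:** The final top picture shows the good bushing in the tray and the undersize one in the dish. The gauge is empty, the bystanders look unmoved, and the open gripper is clear of everything. The highest force read was about 36 N, against the 120 N wrist limit. It was read at the fingers while pressing enter.

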